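# Shift the stall's bench engraver into third

## Task

Put the bench engraver into third gear: the lever stands somewhere in the left-hand slot of its H-shaped gate, so bring it to the cross channel, push it across to the right, then push it forward, away from the robot, right to the end of the far right slot, and let go of it. Push it only with the fingertips or the outside of the fingers, never take it between the fingers, and leave the things standing on and around the machine where they are.

Things in the scene. Friction and masses are not known exactly. Their poses are not given: they have to be found in the camera images.
- engraver: Grey bench engraver, fixed. Origin on the table under the gate's middle; x forward (away from the robot, within 0.35 rad), y left. Housing 180 (x) x 260 (y) mm, top at 100 mm. Behind it a lower bed to x = 260 mm, with a bridge and head up to 128 mm high at x = 157 to 215 mm. A 60 mm motor sticks 50 mm out of the left flank, up to 80 mm high. All of it is lower than the knob.
- gate (a point): Middle of the steel gate plate (about 104 mm square) on the housing, at its upper face, 108 mm above the table. Its H-shaped opening has two slots along the engraver's x, about 44 mm apart, joined half-way by the cross channel along y. First slot far left, second near left, third far right, fourth near right.
- gear_lever: Gear lever: 12 mm steel rod, black ball knob 40 mm in diameter on top, a collar 20 mm in diameter under it. Origin at the pivot, on the engraver's z axis 30 mm above the table. Tilts about the engraver's x axis (joint across), then about its own y axis (joint fore). Cannot be lifted or spun. Stays where it is left (friction: about 2 to 3 N at the knob moves it).
- knob (a point): Centre of the ball knob, 150 mm along the lever from the pivot: in the engraver's frame x = 150 sin(fore), y = -150 cos(fore) sin(across), z = 30 + 150 cos(fore) cos(across) mm.
- third_end (a point): Where the knob's centre is when the lever stands at the far end of the third slot, in the middle of the slot's width.
- across (a joint): Sideways tilt of the lever, rad, growing to the engraver's right (-y); stops at -0.32 and 0.32. Left slots at about -0.28, right slots at about +0.28, each with 0.04 of play. It passes from side to side only while fore is within about 0.045 of zero; the gate's inner corners are rounded and guide it a little.
- fore (a joint): Tilt of the lever forward (the engraver's +x, away from the robot), rad; stops at -0.33 (near ends of the slots) and 0.33 (far ends). 0 is the cross channel.
- wood_blank: Bystander: a round wooden blank, 48 mm across and 10 mm thick, lying on the housing top near its left robot-side corner; origin at the centre of its underside
- weight: Bystander: a small turned brass weight, 30 mm across and 30 mm tall, standing on the housing top near its right robot-side corner; origin at the centre of its underside
- gift_box: Bystander: a closed pink gift box, 110 x 80 x 40 mm, on the table to the right of the engraver; origin at the centre of its underside
- mug: Bystander: a white mug, 76 mm across and 85 mm tall with a handle, on the table to the right of the engraver; origin at the centre of its underside
- succulent: Bystander: a small potted succulent, 64 mm across and about 80 mm tall, on the table to the left of the engraver; origin at the centre of the pot's underside
- screwdriver: Bystander: a screwdriver lying on the table, left of the engraver; origin on its underside
- wax_tin: Bystander: an aluminium wax tin, 60 mm across and 45 mm tall, on the table at the far left of the engraver; origin at the centre of its underside

How it is judged (in metres and radians):
On the way:
1. the lever has been brought across to the right-hand end of the cross channel (value of joint across above 0.2 rad and value of joint fore between -0.15 and 0.15 rad), for 0.05 s.
At the end, for the whole second after the job is handed in: The lever rests at the far end of the third (far right) slot: across above 0.20 rad and fore above 0.27 rad of its 0.33 rad stop (knob within about 9 mm of the stop), not moving; and no bystander has been moved by more than 20 mm or lifted (value of joint across above 0.2 rad and value of joint fore between 0.27 and 0.36 rad and velocity of joint across between -0.05 and 0.05 rad/s and velocity of joint fore between -0.05 and 0.05 rad/s and distance of each of wood_blank, weight, gift_box, mug, succulent, screwdriver, wax_tin from where it was at the start of the episode below 0.02 m); the robot touches nothing.
It fails at once if the lever is pushed or gripped with its knob or rod between the fingers ((distance between the grasp point and knob below 0.022 m and contact force between the fingers and gear_lever above 0.5 N) or (x of the grasp point in the frame of gear_lever between -0.008 and 0.008 m and y of the grasp point in the frame of gear_lever between -0.008 and 0.008 m and z of the grasp point in the frame of gear_lever below 0.15 m and contact force between the fingers and gear_lever above 0.5 N)).
It fails at once if a bystander is moved by more than 20 mm or lifted (distance of any of wood_blank, weight, gift_box, mug, succulent, screwdriver, wax_tin from where it was at the start of the episode above 0.02 m).
It also fails if it takes over 45 s, if anything falls off the work surface, if the arm or the gripper's body presses on something with over 40 N, if the wrist force passes 120 N, or if a joint passes its speed limit or range.

## Robot

A 6-joint arm with a two-finger parallel gripper is mounted at the origin on the work surface. World frame = base frame: x ahead of the robot, y to its left, z up, the work surface at z = 0. Lengths are in mm, angles in rad, forces in N, time in s.
With the tool pointing down it reaches from about 375 to 975 mm from the base axis. Payload 3.8 kg.
Tool frame: the origin (TCP) lies at the centre of the arm's flange, where the gripper is bolted on; the fingertips stand 166 mm ahead of it and the grasp point (between the pads) lies 147 mm ahead of it; z points along the fingers, y is the line along which they close (so a half turn about z gives the same grasp; the last joint's range is limited). The gripper opens to 88 mm and grips with 3 to 60 N. Pads are 18 mm wide; open, the fingers measure 123 mm over their backs; the gripper's body (75 mm by 187 mm) begins 45 mm behind the grasp point.
Start: joints at [1.142, 0.264, 1.604, -0, 1.274, -0.037], TCP at [257.748, 623.847, 404.706] pointing down, gripper open.
Joint ranges: [-2.63, 2.63], [-0.94, 2.18], [0.31, 2.57], [-1.31, 4.45], [0, 2.66], [-2.55, 2.55]. Speed limits (rad/s): [2.57, 2.57, 3.14, 3.14, 3.14, 3.14].

## Interface

Orientations are given as a unit quaternion [w, x, y, z].
In Python, from plant import sensors, viewer, ticket gives the robot as it stands. The module is installed in compiled form; this text tells all that it offers.
- The arm moves only by the shell command python3 -m creep 'ROWS' [OPENING] [FORCE]. ROWS is JSON, a list of rows, each an object with "dp": the shift along the world's x, y, z in mm, a list of three; "spin": the turn about the world's z in rad. In form: [{"dp": [dx, dy, dz], "spin": spin}, ...]. A call has 1 to 12 rows; each row shifts and turns the commanded pose from where the row before left it; what a row does not reach is not made up. A row lasts 1/12 s, in which the tool goes at most 41.7 mm and 7.16 degrees, less where a joint would pass 70% of its speed; a pose out of reach is approached as far as the arm can. A call is refused whole if a number of a shift passes 41.7 or a number of a turn 0.125, either way. A call with a gripper value outside its range is refused whole. OPENING is the closure in counts, from 0 (fully open) to 255 (shut), set as the call begins (- or left out, the last holds). The fingers move at their own pace and stop on an object; FORCE is the grip in N (left out, the last holds). Time passes only in rows, so rows that do not move let the fingers close. It gives the time, the measured TCP pose, the force, the opening and the grip force at its end, in the units of the state.
- sensors.sense(): the state, without advancing time (a new reading comes with each control period).
- viewer.capture(name): name is "scene" or "top"; returns a dict with "pixels" (384x512x3 uint8, blue, green, red), "depth" (384x512 float32, mm along the optical axis (not along the pixel's ray), 0 where there is no reading), "camera_matrix" (3x3 intrinsics, pixels), "k1" (the pictures are not rectified: a ray, as slopes to the right and down, at radius r is drawn at 1 + k1 r^2 times it, then the intrinsics apply), "R" (3x3) and "t" (3): a world point X has camera coordinates R X + t. Camera axes: x right, y down, z forward; pixel columns grow to the right and rows downward; lengths in mm; the calibration is good to about 2 mm. A picture is of the moment at which its call begins.
- ticket.close_job(): hands the job in; it is judged then, once.
The state is a dict: "clock": time; "joint_pos": joint angles; "qd": joint speeds; "effort": joint torques, N m; "ee_pos": TCP position; "tcp_rot": TCP orientation; "ft_force": force on the tool from outside, world axes, zero at the start; "moment": the same for the moment, N m; "opening": finger opening in mm; "grip_force": force on a finger pad.
Only numpy, scipy, OpenCV 4.12 (cv2) and the standard library are available. Lean on these libraries where they do the work, as an engineer would, in place of code of your own. Each camera call takes 0.05 s, during which the arm holds its last target. There are 200 camera calls.

## Working session

There is one attempt and no reset: what is moved stays moved. The work goes in short steps, Python scripts to look and compute and a shell command to move; the robot and the scene stay as the last step left them, time stands still between calls to the robot, and variables do not carry over. Pictures are saved under pics/ and viewed, at most 10 in all, crops included, and the job is handed in when it is done.

```bash
mkdir -p pics; cat > h.py <<'E'
import numpy as np, cv2
from plant import sensors, viewer, ticket
def cap(n,save=None):
    c=viewer.capture(n)
    if save: cv2.imwrite('pics/'+save,c['pixels'])
    return c
def pts(c,uv):
    """world points from pixels + depth"""
    uv=np.asarray(uv,float).reshape(-1,2); K=c['camera_matrix']
    d=np.array([c['depth'][int(v),int(u)] for u,v in uv])
    r=rays(c,uv); return (r*d[:,None]-c['t'])@c['R']
def rays(c,uv):
    K=np.asarray(c['camera_matrix']); uv=np.asarray(uv,float).reshape(-1,2)
    s=cv2.undistortPoints(uv[:,None],K,np.array([c['k1'],0,0,0.]))[:,0]
    return np.c_[s,np.ones(len(s))]
def plane(c,uv,z):
    d=rays(c,uv)@c['R']; o=-np.asarray(c['R']).T@c['t']
    return o+d*((z-o[2])/d[:,2])[:,None]
E
python3 - <<'E'
from h import *
a=cap('top','top0.png');b=cap('scene','scene0.png')
print(sensors.sense())
for c in(a,b): print(-c['R'].T@c['t'],c['R'][2],c['k1'],c['camera_matrix'][0,0])
E
```

```text
{'clock': 0.1, 'joint_pos': array([ 1.14209437e+00,  2.64667291e-01,  1.60522521e+00, -2.56935797e-05,
        1.27367828e+00, -3.69085079e-02]), 'qd': array([-0.00032192, -0.0030811 , -0.00196221,  0.00142794,  0.00062675,
        0.00027149]), 'effort': array([ 2.72569559e-04, -5.03618574e+01, -3.58073151e+01,  7.31212017e-02,
        2.32056674e-02, -2.21682990e-05]), 'ee_pos': array([257.63174557, 623.57286342, 403.52586208]), 'tcp_rot': array([-2.16236489e-04,  1.94642391e-01,  9.80873774e-01, -9.65216948e-04]), 'ft_force': array([-0.49290877, -0.56153822, -0.04867764]), 'moment': array([-0.03915482,  0.04730398, -0.02705724]), 'grip_force': 0.0, 'opening': 87.69579869442919}
[ 455.51567906   85.44173181 1507.90972732] [ 0.04536045 -0.01496771 -0.99885855] -0.04859732529275492 431.3365874456155
[ 897.7491968  -237.54668773  852.0001559 ] [-0.45791169  0.38165361 -0.8029056 ] -0.022993444948782363 357.9439003989499
```

View pics/top0.png

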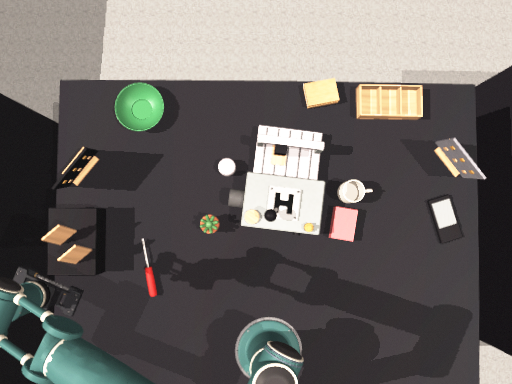

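View pics/scene0.png

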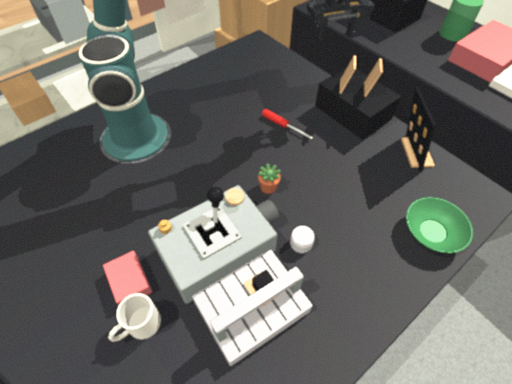

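The top view shows the engraver around (284,204), its knob at (271,215) in the near-left area, the blank at (252,216), and the weight at (309,227). The gift box is at (344,224) and the mug at (351,191). The scene view confirms the knob at (215,195). Next I measure the engraver pose and the knob.

```bash
cat > m.py <<'E'
from h import *
def cloud(c):
    h,w=c['depth'].shape; u,v=np.meshgrid(np.arange(w),np.arange(h))
    uv=np.c_[u.ravel(),v.ravel()].astype(float)
    P=((rays(c,uv)*c['depth'].ravel()[:,None])-c['t'])@c['R']
    return P.reshape(h,w,3)
def knob(c,P,lo=125,hi=215,ctr=None):
    g=c['pixels'].max(2)<60
    m=g&(P[...,2]>150)&(P[...,2]<hi)&(abs(P[...,0]-E[0])<120)&(abs(P[...,1]-E[1])<120)
    p=P[m]
    f=lambda q:q  # sphere fit with fixed radius 20
    from scipy.optimize import least_squares
    s=least_squares(lambda x:np.linalg.norm(p-x,axis=1)-20,p.mean(0)-[0,0,10],loss='soft_l1',f_scale=2)
    return s.x,len(p),np.argwhere(m).mean(0)[::-1]
E=np.array([560,30.])
if __name__=='__main__':
    for n in('top','scene'):
        c=cap(n);P=cloud(c)
        z=P[...,2]; near=(abs(P[...,0]-580)<200)&(abs(P[...,1]-30)<250)
        m=near&(z>94)&(z<113)
        m=cv2.morphologyEx(m.astype(np.uint8),cv2.MORPH_OPEN,np.ones((5,5)))
        k,l,st,_=cv2.connectedComponentsWithStats(m)
        i=1+st[1:,4].argmax(); p=P[l==i]
        r=cv2.minAreaRect(p[:,:2].astype(np.float32)); print(n,'housing',r,np.median(p[:,2]))
        E=np.array(r[0])
        try: print('knob',knob(c,P))
        except Exception as e: print(e)
        if n=='top':
            for nm,mm in(('z130+',near&(z>125)),):
                print(nm,P[mm].min(0),P[mm].max(0),mm.sum())
            cv2.imwrite('pics/z.png',cv2.resize(c['pixels'][110:250,190:390],None,fx=4,fy=4,interpolation=cv2.INTER_CUBIC))
E
python3 m.py
```

```text
top housing ((511.44287109375, -40.15910339355469), (259.47259521484375, 179.16204833984375), 83.52696228027344) 100.80260020762518
knob (array([470.5218757 ,   4.83711335, 167.00600435]), 93, array([270.32258065, 214.78494624]))
z130+ [ 427.35428442 -168.32201309  125.01011794] [ 730.24262315   85.44173181 1507.90972732] 1174
scene housing ((508.10321044921875, -39.73039245605469), (257.4039611816406, 180.3932342529297), 83.53563690185547) 100.21752362876836
knob (array([466.21005178,   6.01384862, 166.29392865]), 215, array([214.60930233, 195.06511628]))
```

View pics/z.png

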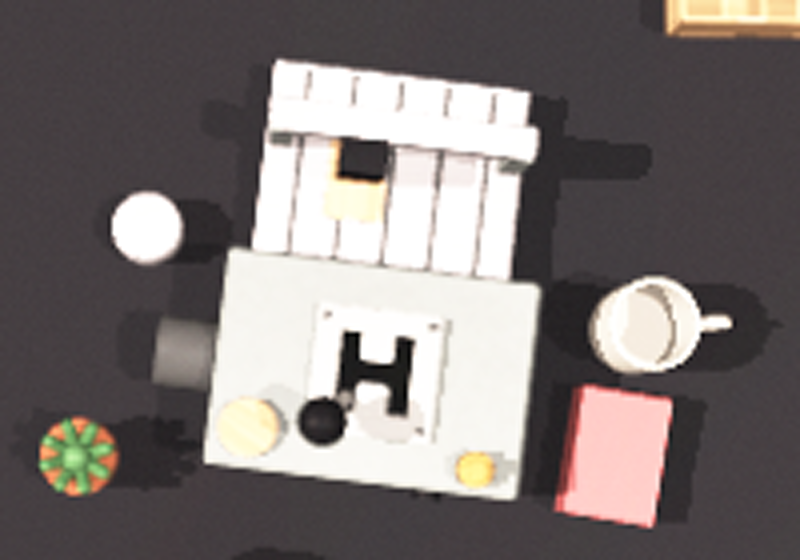

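Viewing the crop: the knob at (323,421), at the near end of the left slot, and the H gate centred at (380,372) on the housing. The blank is at (249,428) and the weight at (475,469). Measured: engraver origin ≈ (510,-40), yaw ≈ -0.113, and knob in the engraver frame ≈ (-46,+40), so fore ≈ -0.31. I close the gripper, align it with the engraver and go behind the knob.

```bash
python3 -m creep '[{"dp":[3,-40,0],"spin":0.0},{"dp":[3,-40,0],"spin":0.023},{"dp":[3,-40,0],"spin":0.023},{"dp":[3,-40,0],"spin":0.023},{"dp":[3,-40,0],"spin":0.023},{"dp":[3,-40,0],"spin":0.023},{"dp":[12,-31,0],"spin":0.023},{"dp":[12,-31,0],"spin":0.023},{"dp":[12,-31,0],"spin":0.023},{"dp":[12,-31,0],"spin":0.023},{"dp":[12,-31,0],"spin":0.023},{"dp":[12,-31,0],"spin":0.023}]' 255 20
python3 -m creep '[{"dp":[12,-31,0],"spin":0.026},{"dp":[12,-31,0],"spin":0},{"dp":[12,-31,0],"spin":0},{"dp":[12,-31,0],"spin":0},{"dp":[12,-31,0],"spin":0},{"dp":[12,-31,0],"spin":0},{"dp":[0,0,0],"spin":0},{"dp":[0,0,0],"spin":0},{"dp":[0,0,0],"spin":0}]'
python3 - <<'E'
from h import *
s=sensors.sense(); print(s['ee_pos'],s['tcp_rot'],s['opening'],s['ft_force'])
R=cv2.Rodrigues; w,x,y,z=s['tcp_rot']; print('toolY ang',np.arctan2(1-2*(x*x+z*z),2*(x*y-w*z)))
cap('scene','s1.png')
E
```

```text
clock: 1.2
ee_pos: [347.7, 196.3, 404.8]
tcp_rot: [0.0, 0.069, 0.998, 0.0]
ft_force: [0.7, -0.1, -0.1]
opening: 10.1
grip_force: 0.0
clock: 1.95
ee_pos: [419.5, 11.9, 404.5]
tcp_rot: [-0.0, 0.057, 0.998, 0.0]
ft_force: [0.5, 1.7, -0.2]
opening: 0.6
grip_force: 0.0
[419.5017272   11.91092996 404.45909226] [-4.03162725e-04  5.68895554e-02  9.98380359e-01  2.73566537e-04] 0.6136764397914417 [ 0.54934665  1.66863026 -0.22248671]
toolY ang 1.456955530913946
```

View pics/s1.png

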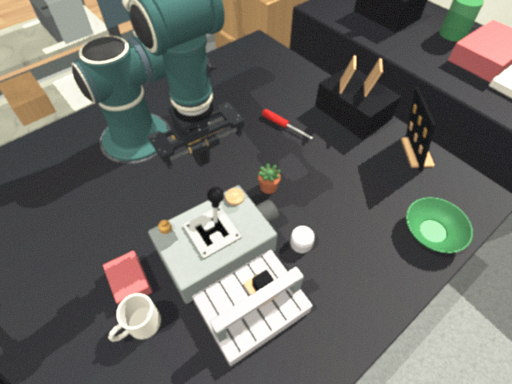

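The gripper is closed, aligned and clear behind the knob: gripper at (200,130), knob at (215,195). I lower it, then push forward most of the way to the cross channel.

```bash
python3 -m creep '[{"dp":[0,0,-20],"spin":0},{"dp":[0,0,-25],"spin":0},{"dp":[0,0,-25],"spin":0},{"dp":[0,0,-15],"spin":0},{"dp":[0,0,0],"spin":0},{"dp":[0,0,0],"spin":0}]'
python3 -m creep '[{"dp":[8,-0.9,0],"spin":0},{"dp":[8,-0.9,0],"spin":0},{"dp":[8,-0.9,0],"spin":0},{"dp":[6,-0.7,0],"spin":0},{"dp":[6,-0.7,0],"spin":0},{"dp":[6,-0.7,0],"spin":0},{"dp":[6,-0.7,0],"spin":0},{"dp":[5,-0.6,0],"spin":0},{"dp":[3,-0.3,0],"spin":0},{"dp":[0,0,0],"spin":0},{"dp":[0,0,0],"spin":0}]'
cat > k.py <<'E'
import m,sys
from m import *
m.E=np.array([510,-40.])
c=cap('scene',sys.argv[1] if len(sys.argv)>1 else None);P=cloud(c)
s=sensors.sense()
F=lambda p:np.array([(p[0]-510)*.9936-(p[1]+40)*.1128,(p[0]-510)*.1128+(p[1]+40)*.9936])
t=F(s['ee_pos']); print('tool e',t,s['ee_pos'],s['ft_force'])
g=c['pixels'].max(2)<60
e=F(np.moveaxis(P,2,0)); z=P[...,2]
M=g&(z>150)&(z<205)&(abs(e[0])<80)&(abs(e[1])<75)
M&=~((abs(e[0]-t[0])<13)&(abs(e[1]-t[1])<24))
n,l,st,_=cv2.connectedComponentsWithStats(M.astype(np.uint8))
i=1+st[1:,4].argmax(); p=P[l==i]
from scipy.optimize import least_squares
x=least_squares(lambda x:np.linalg.norm(p-x,axis=1)-20,p.mean(0)-[0,0,10],loss='soft_l1',f_scale=2)
k=F(x.x); fo=np.arcsin(k[0]/150); print('knob e',k,x.x[2],len(p),'cost',x.cost/len(p),'fore',fo,'across',-np.arcsin(k[1]/150/np.cos(fo)))
E
python3 k.py s2.png
```

```text
clock: 2.5
ee_pos: [419.0, 13.0, 319.1]
tcp_rot: [-0.001, 0.055, 0.998, 0.0]
ft_force: [-0.1, -0.1, -0.5]
opening: 0.3
grip_force: 0.0
clock: 3.42
ee_pos: [476.1, 5.3, 319.6]
tcp_rot: [0.0, 0.056, 0.998, -0.0]
ft_force: [-0.5, -0.3, -0.1]
opening: 0.7
grip_force: 0.0
tool e [-38.9146825   41.18969293] [475.97937131   5.31725025 319.62881721] [-0.54942117  0.01557898 -0.18934366]
knob e [-11.15606731  42.50865566] 172.94548436000144 210 cost 0.6334635399690625 fore -0.07444251922393554 across -0.2881490631596097
```

View pics/s2.png

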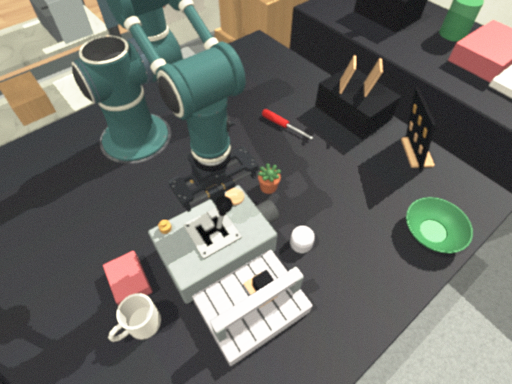

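The knob at (222,203) has moved up its slot with the fingers right behind it (27.8 mm offset, as expected). It still needs about 11 mm to reach the cross channel.

```bash
python3 -m creep '[{"dp":[4,-0.5,0],"spin":0},{"dp":[4,-0.4,0],"spin":0},{"dp":[3,-0.3,0],"spin":0},{"dp":[0,0,0],"spin":0},{"dp":[0,0,0],"spin":0}]'
python3 k.py
```

```text
clock: 3.88
ee_pos: [487.2, 4.2, 319.7]
tcp_rot: [0.0, 0.056, 0.998, -0.0]
ft_force: [0.2, -0.0, -0.0]
opening: 0.1
grip_force: 0.0
tool e [-27.77876539  41.30023238] [487.05687732   4.17091044 319.71668905] [-0.10267387  1.37819591  0.13694417]
knob e [-0.5430598  42.55126956] 173.31219922861632 208 cost 0.6763006081037601 fore -0.003620406557995449 across -0.28762645781253016
```

Fore ≈ 0, so the lever is at the cross channel. I back off and go round to the left of the knob.

```bash
python3 -m creep '[{"dp":[-7.5,0.8,0],"spin":0},{"dp":[-7.5,0.9,0],"spin":0},{"dp":[1.4,12.4,0],"spin":0},{"dp":[1.4,12.4,0],"spin":0},{"dp":[1.4,12.4,0],"spin":0},{"dp":[1.4,12.4,0],"spin":0},{"dp":[0,0,0],"spin":0},{"dp":[10.7,-1.2,0],"spin":0},{"dp":[10.7,-1.2,0],"spin":0},{"dp":[10.7,-1.2,0],"spin":0},{"dp":[10.7,-1.2,0],"spin":0},{"dp":[0,0,0],"spin":0}]'
python3 k.py
```

```text
clock: 4.93
ee_pos: [522.6, 49.9, 320.0]
tcp_rot: [0.001, 0.057, 0.998, -0.0]
ft_force: [0.2, -0.4, 0.9]
opening: 0.7
grip_force: 0.0
tool e [ 1.35316193 90.8109048 ] [521.58837967  50.08024917 319.69101218] [-0.4226275  -0.16947471 -0.0016165 ]
knob e [-0.44090063 42.42190695] 172.84377476036343 134 cost 0.7374544516124363 fore -0.0029393417723178185 across -0.2867265494581705
```

```bash
python3 -m creep '[{"dp":[-1,-8,0],"spin":0},{"dp":[-0.9,-8,0],"spin":0},{"dp":[-0.9,-8,0],"spin":0},{"dp":[-0.9,-8,0],"spin":0},{"dp":[-0.9,-8,0],"spin":0},{"dp":[0,0,0],"spin":0}]'
python3 k.py
```

```text
clock: 5.48
ee_pos: [515.2, 9.2, 319.9]
tcp_rot: [0.0, 0.057, 0.998, -0.001]
ft_force: [-0.6, -0.6, -0.4]
opening: 0.3
grip_force: 0.0
tool e [-0.52783485 49.81561928] [515.09492449   9.55808353 319.57049264] [-0.05988105  0.80583447 -0.23748104]
knob e [-0.53347291 13.45345048] 178.71214538649343 126 cost 0.8233651078620171 fore -0.0035564935745178283 across -0.08981092424149044
```

The lever is crossing freely, with an offset of 36.4 mm, so I continue to the right end (tool y ≈ -5).

```bash
python3 -m creep '[{"dp":[-0.9,-8,0],"spin":0},{"dp":[-0.9,-8,0],"spin":0},{"dp":[-0.9,-8,0],"spin":0},{"dp":[-0.9,-8,0],"spin":0},{"dp":[-0.9,-8,0],"spin":0},{"dp":[-0.9,-8,0],"spin":0},{"dp":[-0.6,-5,0],"spin":0},{"dp":[0,0,0],"spin":0},{"dp":[0,0,0],"spin":0}]'
python3 k.py
```

```text
clock: 6.28
ee_pos: [509.3, -42.9, 319.4]
tcp_rot: [-0.0, 0.057, 0.998, -0.0]
ft_force: [0.6, -0.6, -0.2]
opening: 0.9
grip_force: 0.0
tool e [-0.2874631  -2.65350837] [509.41504033 -42.60419174 319.52468387] [-0.04001086 -0.16866059  0.21437854]
knob e [ -1.03482368 -38.99433508] 174.49940804726924 144 cost 0.6163661663847249 fore -0.006898879258057133 across 0.2629894986698526
```

Across ≈ 0.26. I nudge it 2 mm more, then go round to its robot side.

```bash
python3 -m creep '[{"dp":[-0.3,-2.5,0],"spin":0},{"dp":[0,0,0],"spin":0},{"dp":[0.8,7.5,0],"spin":0},{"dp":[0.9,7.5,0],"spin":0},{"dp":[0,0,0],"spin":0},{"dp":[-11.2,1.3,0],"spin":0},{"dp":[-11.2,1.3,0],"spin":0},{"dp":[-11.2,1.3,0],"spin":0},{"dp":[-11.2,1.2,0],"spin":0},{"dp":[0,0,0],"spin":0}]'
python3 -m creep '[{"dp":[-1.5,-12.7,0],"spin":0},{"dp":[-1.5,-12.7,0],"spin":0},{"dp":[-1.4,-12.7,0],"spin":0},{"dp":[-1.4,-12.7,0],"spin":0},{"dp":[0,0,0],"spin":0},{"dp":[0,0,0],"spin":0}]'
python3 k.py s3.png
```

```text
clock: 7.17
ee_pos: [463.4, -24.4, 319.2]
tcp_rot: [-0.001, 0.056, 0.998, 0.0]
ft_force: [0.3, -0.6, -0.2]
opening: 0.4
grip_force: 0.0
clock: 7.67
ee_pos: [460.2, -75.8, 319.9]
tcp_rot: [0.0, 0.057, 0.998, 0.0]
ft_force: [-0.2, -0.5, -0.2]
opening: 0.5
grip_force: 0.0
tool e [-45.44706659 -40.80664387] [460.23905362 -75.42029903 319.80605817] [0.20511081 0.5315353  0.26826053]
knob e [ -1.03937985 -40.10112536] 174.27632324878147 193 cost 0.5770954460098096 fore -0.006929254451175282 across 0.27063902304268894
```

View pics/s3.png

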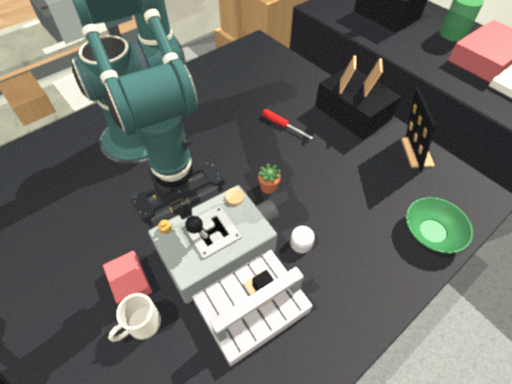

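The knob at (194,224) is at the right end of the channel, with the fingers behind it at (170,205) and the bystanders undisturbed. I push forward.

```bash
python3 -m creep '[{"dp":[8,-0.9,0],"spin":0},{"dp":[8,-0.9,0],"spin":0},{"dp":[8,-0.9,0],"spin":0},{"dp":[8,-0.9,0],"spin":0},{"dp":[8,-0.9,0],"spin":0},{"dp":[8,-0.9,0],"spin":0},{"dp":[6,-0.7,0],"spin":0},{"dp":[5,-0.6,0],"spin":0},{"dp":[0,0,0],"spin":0},{"dp":[0,0,0],"spin":0}]'
python3 k.py
```

```text
clock: 8.55
ee_pos: [520.0, -82.2, 319.8]
tcp_rot: [0.001, 0.056, 0.998, 0.0]
ft_force: [-0.4, 0.2, -0.2]
opening: 0.7
grip_force: 0.1
tool e [ 14.53207333 -40.82703034] [519.8341252  -82.20644089 319.967056  ] [0.15168935 0.68297022 0.08658397]
knob e [ 41.89112695 -38.90572222] 167.3294265635462 229 cost 0.40783109279900887 fore 0.2830381296030337 across 0.27351677333298363
```

Fore ≈ 0.28. I push about 6 mm more towards the stop and watch the force.

```bash
python3 -m creep '[{"dp":[3,-0.3,0],"spin":0},{"dp":[2,-0.2,0],"spin":0},{"dp":[1,-0.1,0],"spin":0},{"dp":[0,0,0],"spin":0},{"dp":[0,0,0],"spin":0}]'
python3 k.py
```

```text
clock: 9.02
ee_pos: [524.4, -82.7, 319.4]
tcp_rot: [-0.002, 0.056, 0.998, 0.0]
ft_force: [-5.0, 0.3, 0.7]
opening: 0.6
grip_force: 2.6
tool e [ 19.1293699  -40.72227917] [524.41397621 -82.62094976 319.36984984] [-5.58123599  0.87324867  1.163056  ]
knob e [ 45.06462361 -38.83230833] 166.45723190000768 224 cost 0.4334274100833707 fore 0.3051443124134684 across 0.274868851047367
```

```bash
python3 -m creep '[{"dp":[2,-0.2,0],"spin":0},{"dp":[0,0,0],"spin":0},{"dp":[0,0,0],"spin":0}]'
python3 -m creep '[{"dp":[-8,0.9,0],"spin":0},{"dp":[-12,1.3,0],"spin":0},{"dp":[-12,1.3,0],"spin":0},{"dp":[-12,1.3,0],"spin":0},{"dp":[-12,1.3,0],"spin":0},{"dp":[0,0,20],"spin":0},{"dp":[0,0,30],"spin":0},{"dp":[0,0,30],"spin":0},{"dp":[0,0,0],"spin":0},{"dp":[0,0,0],"spin":0},{"dp":[0,0,0],"spin":0}]'
python3 k.py s4.png
```

```text
clock: 9.32
ee_pos: [525.4, -82.7, 319.3]
tcp_rot: [-0.003, 0.056, 0.998, 0.0]
ft_force: [-10.6, -0.3, 4.5]
opening: 0.6
grip_force: 5.1
clock: 10.23
ee_pos: [470.6, -76.7, 399.4]
tcp_rot: [0.0, 0.056, 0.998, -0.0]
ft_force: [0.2, 0.5, 0.3]
opening: 0.4
grip_force: 0.0
tool e [-35.19032351 -40.94062022] [470.41539922 -76.71042397 398.50706776] [ 0.06156756 -0.05005455  0.15313976]
knob e [ 44.89355854 -38.6709301 ] 166.25311907277134 198 cost 0.39424008663983345 fore 0.3039488677831363 across 0.2735916175145765
```

View pics/s4.png

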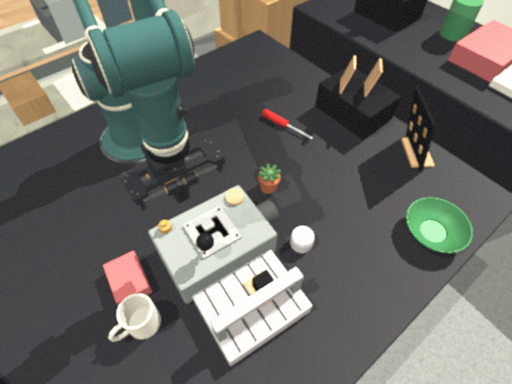

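The knob at (205,242) sits at the far right end: the force rose to 10.6 N against the stop and the lever stayed put. The arm is clear and nothing else has moved, so I hand the job in.

```bash
python3 -c "
from plant import ticket; print(ticket.close_job())"
```

```text
the job is handed in; nothing more can be done
None
```

The lever is in third gear, at the far end of the far-right slot by my measurements (fore about 0.30 rad, across about 0.27 rad); the arm is clear, no bystander visibly moved, and the job is handed in, though no verdict came back.

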